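# Shut the balance cover and zero it with the touch-free sensor

### The arm

A 6-joint arm with a two-finger parallel gripper is mounted at the origin on the work surface. World frame = base frame: x ahead of the robot, y to its left, z up, the work surface at z = 0. Lengths are in m, angles in rad, forces in N, time in s.
With the tool pointing down it reaches from about 0.35 to 0.975 m from the base axis. Payload 4.9 kg.
Tool frame: the origin (TCP) lies between the finger pads, 19 mm behind the fingertips; this is the grasp point; z points along the fingers, y is the line along which they close (so a half turn about z gives the same grasp; the last joint's range is limited). The gripper opens to 85 mm and grips with 20 to 120 N. Pads are 22 mm wide; open, the fingers measure 114 mm over their backs; the gripper's body (76 mm by 85 mm) begins 54 mm behind the grasp point. The pads swing forward as they close: fully open they stand 13 mm farther back than shut.
Start: joints at [1.198, 0.053, 1.613, -0, 1.476, -0.119], TCP at [0.157, 0.605, 0.25] pointing down, gripper open.
Joint ranges: [-3.01, 3.01], [-1.01, 2.22], [0.06, 2.58], [-1.02, 4.17], [0.09, 2.62], [-3.14, 3.14]. Speed limits (rad/s): [2.57, 2.57, 3.14, 3.14, 3.14, 3.14].

### API

Orientations are given as a rotation vector (axis times angle).
In Python, from station import status, viewer, finish_job gives the robot as it stands.
- The arm moves only by the shell command python3 -m jog 'ROWS' [FORCE]. ROWS is JSON, a list of rows, each a list of 7 numbers: the turn, a rotation vector about the tool's x, y, z each as a share of 5 degrees, from -1 to 1, then the shift along the tool's x, y, z each as a share of 30 mm, from -1 to 1, then the opening, from -1 (shut) to 1 (fully open). A call has 1 to 5 rows; each row shifts and turns the commanded pose from where the row before left it, along the tool's axes as they then stand; what a row does not reach is not made up. A row lasts 1/8 s, in which the tool goes at most 62.5 mm and 10.7 degrees, less where a joint would pass 70% of its speed; a pose out of reach is approached as far as the arm can. A call with a number of a shift or a turn outside -1 to 1 is refused whole. A call with a gripper value outside its range is refused whole. The fingers move at their own pace and stop on an object; FORCE is the grip in N (left out, the last holds). Time passes only in rows, so rows that do not move let the fingers close. It gives the time, the measured TCP pose, the force, the opening and the grip force at its end, in the units of the state.
- status.get_obs(): the state, without advancing time (a new reading comes with each control period).
- viewer.get_image(name): name is "scene" or "top" or "wrist"; returns a dict with "img" (480x640x3 uint8, red, green, blue), "fovy" (degrees; the focal length in pixels is half the picture's height over the tangent of half this angle, whatever the lens; pixels are square), "cx", "cy" (the principal point, pixels), "distortion" ([k1, k2, p1, p2, k3] as OpenCV has them; the pictures are not rectified), "rvec" (rotation vector, rad) and "tvec" (3), from world to camera coordinates, as OpenCV has them. Camera axes: x right, y down, z forward; pixel columns grow to the right and rows downward; lengths in m; the calibration is good to about 2 mm. A picture is of the moment at which its call begins. There is no depth.
- finish_job(): hands the job in; it is judged then, once.
The state is a dict: "t": time; "q": joint angles; "dq": joint speeds; "effort": joint torques, N m; "tool_pos": TCP position; "tool_rot": TCP orientation; "contact_force": force on the tool from outside, world axes, zero at the start; "wrist_torque": the same for the moment, N m; "opening": finger opening in m; "grip_force": force on a finger pad.
Only numpy, scipy, OpenCV 4.12 (cv2) and the standard library are available. Lean on these libraries where they do the work, as an engineer would, in place of code of your own. Each camera call takes 0.05 s, during which the arm holds its last target. There are 200 camera calls.

### The job

Zero the balance: first push its sliding top cover fully shut with the fingertips, then point at the domed touch-free sensor, holding the fingertips a couple of centimetres above the middle of its dome for two seconds without touching it, and at last draw back at least a hand's breadth from it. Do not point at the dome while the cover is still open, keep the tool from passing low over the other two sensors (the square plate and the ridge), and neither touch the sensors nor disturb anything else on the bench or pan.

Things in the scene. Friction and masses are not known exactly. Their poses are not given: they have to be found in the camera images.
- balance: Fixed white laboratory balance, 350 x 210 mm, yaw within 0.3 rad. Origin on the bench; +x to its rear (away from the robot), z up. Base 60 mm high, x -180 to 170 mm, display at the front; glass chamber x -102 to 60 mm and solid rear housing x 60 to 170 mm, both 165 mm high. Steel pan, 90 mm across, top at 70 mm, centred at x -20, y 0 mm.
- cover (a joint): Sliding glass top cover of the chamber, 165 x 200 mm, thin grey frame, upper face 170 mm above the bench. Value in m: 0 = fully shut (stop), 0.1 = slid fully to the rear, along the balance's +x. Starts 0.05 to 0.095 open; slides with about 1.5 N friction and stays where it is left.
- ledge (a point): Grey thumb ledge on the cover, 110 mm wide along the balance's y, 30 mm higher than the cover's upper face; sloping front, upright rear. This point: middle of the UPRIGHT REAR face, 185 mm above the bench; it moves with the cover (shut: x -67.5, y 0 mm from the balance). Pushing this face to the balance's front (-x) shuts the cover; the glass behind it is flat and free for 125 mm.
- dome_sensor: Touch-free sensor pod, loose on the bench: white base 70 x 70 mm, 22 mm high, with a smooth round DOME, 50 mm across and 22 mm high (its very top is 44 mm above the bench), grey, in its middle. It zeroes the balance. The three pods stand right of the balance in any order and differ only in their tops. Origin: centre of its underside, z up.
- plate_sensor: Touch-free sensor pod, loose on the bench: white base 70 x 70 mm, 22 mm high, with a flat SQUARE plate, 50 x 50 x 8 mm (top 30 mm above the bench), grey, in its middle. It prints; not wanted now. The three pods stand right of the balance in any order and differ only in their tops. Origin: centre of its underside, z up.
- ridge_sensor: Touch-free sensor pod, loose on the bench: white base 70 x 70 mm, 22 mm high, with a narrow straight RIDGE, 60 x 12 mm and 14 mm high (top 36 mm above the bench), grey, in its middle. It works the lamp; not wanted now. The three pods stand right of the balance in any order and differ only in their tops. Origin: centre of its underside, z up.
- dome_sensor_top (a point): The highest point of the dome. The sensor answers when the tool point (TCP, between the finger pads, 19 mm behind the fingertips on a tool pointing down) stays within 20 mm of the dome's axis and 22 to 75 mm above this point, i.e. fingertips some 3 to 55 mm above the dome, for 1.6 s.
- plate_sensor_top (a point): Centre of the top of the square plate. This sensor sees a tool point (TCP) within 25 mm of its axis and less than 75 mm above this point.
- ridge_sensor_top (a point): Centre of the top of the ridge. This sensor sees a tool point (TCP) within 25 mm of its axis and less than 75 mm above this point.
- pan_beaker: Small empty glass beaker, 48 mm across, 50 mm high, standing on the balance pan inside the chamber, under the cover. Bystander, loose: leave alone. Origin: centre of its underside.
- weight: Brass weight with a small head, 30 mm across, 45 mm high, standing among the pods. Bystander, loose: leave alone. Origin: centre of its underside.
- beaker: Empty glass beaker, 60 mm across, 70 mm high. Bystander, loose: leave alone. Origin: centre of its underside.
- jar: Clear jar with a brass-coloured cap, 70 mm across, 120 mm high. Bystander, loose: leave alone. Origin: centre of its underside.
- reagent: Amber bottle, 60 mm across, 160 mm high. Bystander, loose: leave alone. Origin: centre of its underside.
- spatula: Steel spatula lying flat, 170 mm long. Bystander, loose: leave alone. Origin: middle of its length, on its underside.
- dish: White dish, 90 mm across, 18 mm high. Bystander, loose: leave alone. Origin: centre of its underside.
- tub: White tub with cap, 70 mm across, 110 mm high, left of the balance. Bystander, loose: leave alone. Origin: centre of its underside.
Mind the look-alikes: they are no part of the job. What is shaped like the dome_sensor but orange is not meant.

How it is judged:
By the outcome, as a careful person would: the job done as asked, in the order asked, and still so for the second after the job is handed in, with the robot touching nothing.
It also fails if it takes over 53 s, if anything falls off the work surface, if the arm or the gripper's body presses on something with over 40 N, if the wrist force passes 120 N, or if a joint passes its speed limit or range.

## Working session

There is one attempt and no reset: what is moved stays moved. The work goes in short steps, Python scripts to look and compute and a shell command to move; the robot and the scene stay as the last step left them, time stands still between calls to the robot, and variables do not carry over. Pictures are saved under pics/ and viewed, at most 10 in all, crops included, and the job is handed in when it is done.

```bash
ls; mkdir -p pics
cat > h.py <<'E'
import numpy as np, cv2
from station import status, viewer
def cam(name):
    d=viewer.get_image(name); h=d["img"].shape[0]
    f=h/2/np.tan(np.radians(d["fovy"])/2)
    d["K"]=np.array([[f,0,d["cx"]],[0,f,d["cy"]],[0,0,1]])
    d["D"]=np.array(d["distortion"],float); d["R"]=cv2.Rodrigues(np.array(d["rvec"],float))[0]
    d["t"]=np.array(d["tvec"],float).ravel(); d["o"]=-d["R"].T@d["t"]; return d
def ray(d,uv):
    p=cv2.undistortPoints(np.array([[uv]],float),d["K"],d["D"])[0,0]
    v=d["R"].T@np.array([p[0],p[1],1.]); return v/np.linalg.norm(v)
def onz(d,uv,z):
    v=ray(d,uv); return d["o"]+v*(z-d["o"][2])/v[2]
def proj(d,P):
    return cv2.projectPoints(np.array(P,float).reshape(-1,1,3),np.array(d["rvec"],float),d["t"],d["K"],d["D"])[0].reshape(-1,2)
def two(d1,u1,d2,u2):
    a,b=ray(d1,u1),ray(d2,u2); A=np.stack([a,-b],1)
    s=np.linalg.lstsq(A,d2["o"]-d1["o"],rcond=None)[0]
    p,q=d1["o"]+s[0]*a,d2["o"]+s[1]*b; return (p+q)/2,np.linalg.norm(p-q)
def save(d,name): cv2.imwrite("pics/"+name,d["img"][:,:,::-1])
E
python3 - <<'E'
from h import *
import pickle
S={}
for n in ("scene","top"):
    d=cam(n); save(d,n+"0.png"); S[n]=d; print(n,d["o"],d["fovy"])
pickle.dump(S,open("S.pkl","wb"))
o=status.get_obs(); print(o["t"],o["tool_pos"],o["tool_rot"],o["opening"])
E
```

```text
pics
scene [ 1.31645747 -0.31779937  0.99851065] 54.91802826130552
top [0.2997193  0.03588126 1.50611155] 48.48018973474643
0.1 [0.15672286 0.60448657 0.24888262] [-3.97523900e-01 -3.11589980e+00  2.80976824e-03] 0.08557342762145177
```

View pics/scene0.png

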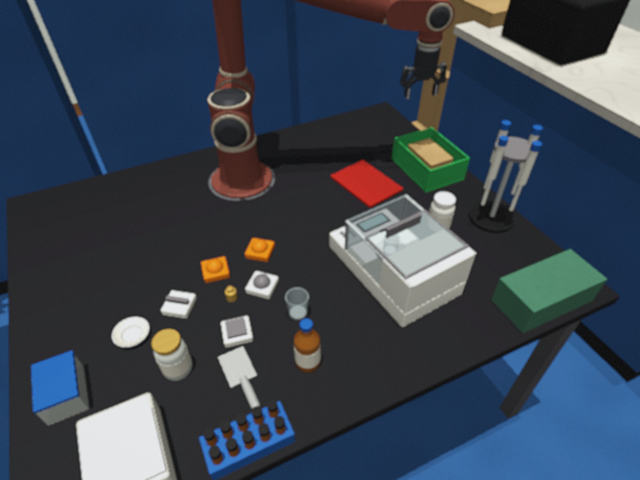

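View pics/top0.png

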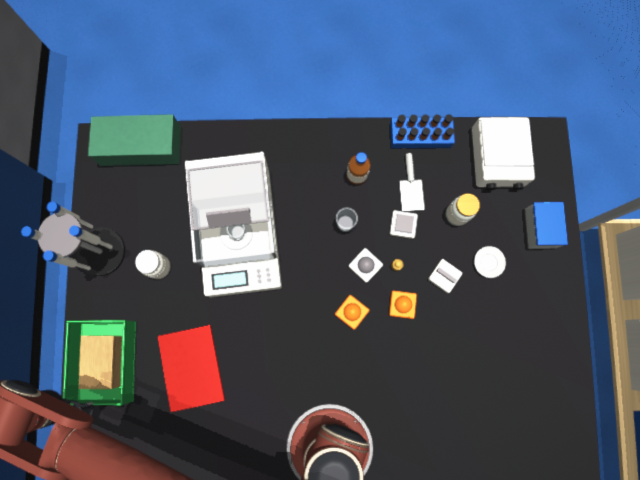

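The top view shows the balance at about (235,225) with its ledge near (230,217). The white pods are the grey dome at (366,265), the plate at (404,223) and the ridge at (446,276). Two orange domes at (352,312) and (404,304) are look-alikes. The white pod with the grey dome at (366,265), which is (262,284) in the scene view, is the one meant. I'll confirm this with a crop.

Run:
```python
from h import *
import pickle
S=pickle.load(open("S.pkl","rb"))
t=S["top"]["img"]; s=S["scene"]["img"]
def c(i,x,y,w,h,k): return cv2.resize(i[y:y+h,x:x+w],None,fx=k,fy=k,interpolation=cv2.INTER_CUBIC)
a=np.hstack([c(t,180,145,100,75*2,4)[:600],c(t,330,200,100,150,4)])
cv2.imwrite("pics/crop1.png",a[:,:,::-1])
b=c(s,325,190,160,120,5); cv2.imwrite("pics/crop2.png",b[:,:,::-1])
```

```text
(no output)
```

View pics/crop1.png

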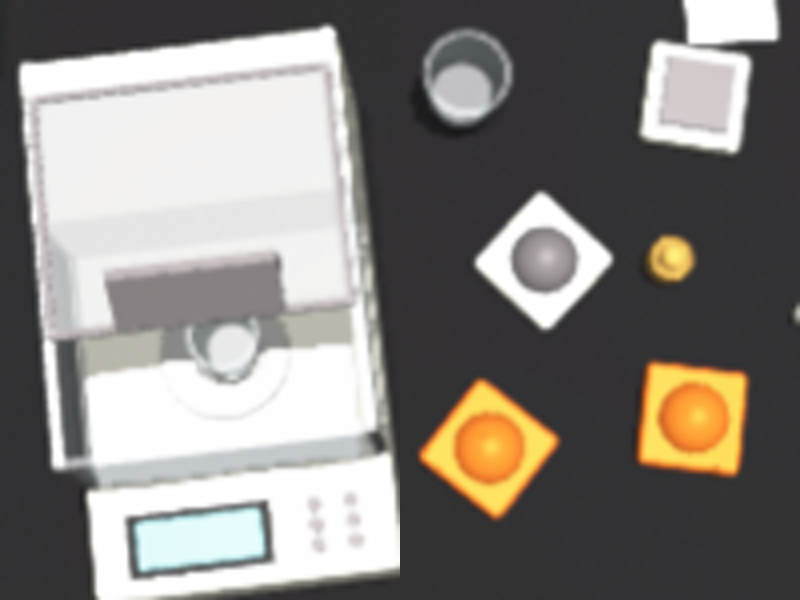

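View pics/crop2.png

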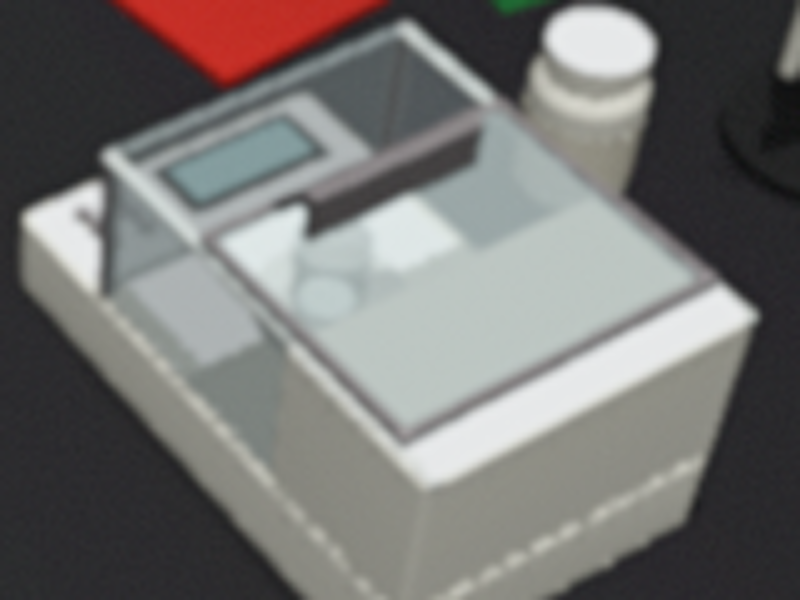

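Crop 1 confirms the dome: a white base with a grey round top at (366,265), with the brass weight at (397,264) to its right. The ledge's rear top edge runs from (206,212) to (249,208) in the top view. In the scene view it runs from about (386,229) to (420,216). Next I triangulate these.

Run:
```python
from h import *
import pickle
np.set_printoptions(precision=4,suppress=True)
S=pickle.load(open("S.pkl","rb")); T,C=S["top"],S["scene"]
tp=lambda x,y:(180+(x+.5)/4-.5,145+(y+.5)/4-.5)
sc=lambda x,y:(325+(x+.5)/5-.5,190+(y+.5)/5-.5)
print("ledge L",two(T,tp(105,268),C,sc(476,125)),"R",two(T,tp(279,252),C,sc(306,190)))
for n,a,b in (("RL",(35,99),(714,276)),("RR",(329,66),(404,438)),("FR",(353,304),(211,242)),("FL",(50,338),(497,100))):
    print(n,two(T,tp(*a),C,sc(*b)),onz(T,tp(*a),.17),onz(C,sc(*b),.17))
for n,a in (("baseFL",(98,600)),("baseRearTopL",(20,66)),("rearTopR",(333,28))): print(n,onz(T,tp(*a),.165))
# pods etc: grey/white blobs
for nm,d,boxes in (("top",T,{"dome":(340,240,392,290),"plate":(384,205,423,242),"ridge":(424,252,468,296)}),("scene",C,{"dome":(243,266,284,302),"plate":(216,312,256,350),"ridge":(158,286,200,322)})):
    for k,(x0,y0,x1,y1) in boxes.items():
        im=d["img"][y0:y1,x0:x1]; g=cv2.cvtColor(im,cv2.COLOR_RGB2GRAY); h=cv2.cvtColor(im,cv2.COLOR_RGB2HSV)
        m=((g>80)&(h[:,:,1]<70)).astype(np.uint8)
        n,l,st,ce=cv2.connectedComponentsWithStats(m); i=1+np.argmax(st[1:,4])
        hull=cv2.convexHull(np.argwhere(l==i)[:,::-1].astype(np.int32)); M=cv2.moments(hull)
        c=(x0+M["m10"]/M["m00"],y0+M["m01"]/M["m00"])
        full=np.zeros_like(m); cv2.fillConvexPoly(full,hull,1)
        gm=((g<(195 if nm=="top" else 185))&(cv2.erode(full,np.ones((5,5)))>0)).astype(np.uint8)
        n,l,st,ce=cv2.connectedComponentsWithStats(gm); j=1+np.argmax(st[1:,4])
        print(nm,k,"pod",c,onz(d,c,.022)," grey",ce[j]+[x0,y0],st[j],onz(d,ce[j]+[x0,y0],.03))
im=T["img"]; h=cv2.cvtColor(im,cv2.COLOR_RGB2HSV)
for n,u,z in (("weight",(397,264),.04),("reagent cap",(361,158),.16),("beaker",(346,215),.07),("jar",(465,204),.12)): print(n,onz(T,u,z))
```

```text
ledge L (array([0.614 , 0.304 , 0.1992]), np.float64(0.00283727793737107)) R (array([0.6218, 0.1947, 0.2044]), np.float64(5.561776882090121e-05))
RL (array([0.737 , 0.3618, 0.1728]), np.float64(0.004922494207988815)) [0.7365 0.3602 0.17  ] [0.7356 0.3668 0.17  ]
RR (array([0.7568, 0.1685, 0.1679]), np.float64(0.002984235117430708)) [0.7553 0.167  0.17  ] [0.7586 0.1688 0.17  ]
FR (array([0.5977, 0.154 , 0.1637]), np.float64(0.005104278161250978)) [0.5952 0.1511 0.17  ] [0.6038 0.1529 0.17  ]
FL (array([0.5763, 0.3461, 0.1705]), np.float64(0.000784139778032721)) [0.5762 0.3459 0.17  ] [0.5759 0.347  0.17  ]
baseFL [0.4083 0.3126 0.165 ]
baseRearTopL [0.7612 0.3722 0.165 ]
rearTopR [0.7833 0.1649 0.165 ]
top dome pod (365.51456077015644, 264.6734055354994) [ 0.4969 -0.1103  0.022 ]  grey [365.5352 264.5775] [ 18  17  17  16 213] [ 0.4961 -0.1095  0.03  ]
top plate pod (405.35069643197863, 220.82407937416522) [ 0.6211 -0.2285  0.022 ]  grey [412.403  212.6567] [14  3 22 17 67] [ 0.6429 -0.2485  0.03  ]
top ridge pod (445.17039711191336, 275.5492178098676) [ 0.462  -0.3339  0.022 ]  grey [444.1778 275.4889] [12 17 18 14 45] [ 0.4614 -0.3292  0.03  ]
scene dome pod (261.2497549019608, 283.93186274509804) [ 0.5064 -0.1136  0.022 ]  grey [261.3113 280.9764] [ 10   7  18  16 212] [ 0.5032 -0.1114  0.03  ]
scene plate pod (236.2306928727417, 330.8991463172523) [ 0.6235 -0.2247  0.022 ]  grey [235.6494 327.7155] [  9   5  22  22 348] [ 0.6194 -0.2237  0.03  ]
scene ridge pod (177.89856006877284, 303.5538362346873) [ 0.4731 -0.3362  0.022 ]  grey [177.8467 300.1241] [  8  10  24   9 137] [ 0.4687 -0.3335  0.03  ]
weight [ 0.4948 -0.1963  0.04  ]
reagent cap [ 0.7633 -0.0944  0.16  ]
beaker [ 0.6297 -0.0561  0.07  ]
jar [ 0.6439 -0.3753  0.12  ]
```

```bash
python3 -m jog '[[0,0,-1,0,0,-0.2,-1],[0,0,-1,0,0,-0.2,-1],[0,0,-1,0,0,-0.2,-1],[0,0,-1,0,0,-0.2,-1]]' && python3 -m jog '[[0,0,0,-1,-0.85,0,-1],[0,0,0,-1,-0.85,0,-1],[0,0,0,-1,-0.85,0,-1],[0,0,0,-1,-0.85,0,-1],[0,0,0,-1,-0.85,0,-1]]' && python3 -m jog '[[0,0,0,-1,-0.85,0,-1],[0,0,0,-1,-0.85,0,-1],[0,0,0,-1,-0.85,0,-1],[0,0,0,-1,-0.85,0,-1],[0,0,0,-1,-0.85,0,-1]]'
python3 - <<'E'
from h import *
from scipy.spatial.transform import Rotation as R
o=status.get_obs();print(o["tool_pos"],o["opening"],o["q"]);A=R.from_rotvec(o["tool_rot"]).as_matrix();print(A)
print(A.T@(np.array([.66,.2535,.27])-o["tool_pos"])/.03)
E
```

```text
t: 0.6
tool_pos: [0.1568, 0.6047, 0.2734]
tool_rot: [0.154, -3.137, 0.002]
contact_force: [0.1, 0.0, 0.3]
opening: 0.0121
grip_force: 0.0
t: 1.23
tool_pos: [0.3191, 0.4913, 0.2734]
tool_rot: [0.15, -3.137, 0.001]
contact_force: [0.2, 0.6, -0.2]
opening: -0.0001
grip_force: 0.0
t: 1.85
tool_pos: [0.4805, 0.3787, 0.2733]
tool_rot: [0.149, -3.137, 0.001]
contact_force: [0.4, 0.4, -0.7]
opening: 0.0001
grip_force: 0.0
[0.48054784 0.37865627 0.2733377 ] 9.655702381837595e-05 [ 5.45742007e-01  9.55876729e-03  1.61815950e+00  9.22721677e-05
  1.51485763e+00 -1.12027415e+00]
[[-9.95470100e-01 -9.50709820e-02 -8.88239128e-04]
 [-9.50706290e-02  9.95470436e-01 -4.31609418e-04]
 [ 9.25249323e-04 -3.45208818e-04 -9.99999512e-01]]
[-5.55812211 -4.72163027  0.10774402]
```

```bash
python3 -m jog '[[0,0,0,-1,-0.8,0,-1],[0,0,0,-1,-0.8,0,-1],[0,0,0,-1,-0.8,0,-1],[0,0,0,-1,-0.8,0,-1],[0,0,0,-1,-0.8,0,-1]]' && python3 -m jog '[[0,0,0,-0.6,-0.7,0,-1],[0,0,0,0,0,0,-1]]'
python3 - <<'E'
from h import *
d=cam("wrist"); save(d,"w1.png"); 
import pickle; pickle.dump(d,open("w1.pkl","wb"))
print(d["o"],status.get_obs()["tool_pos"]); print(proj(d,[[.614,.304,.2],[.6218,.1947,.2],[.62,.251,.17]]))
E
```

```text
t: 2.48
tool_pos: [0.6413, 0.2736, 0.2732]
tool_rot: [0.149, -3.137, 0.0]
contact_force: [-0.8, 1.0, 0.4]
opening: 0.0001
grip_force: 0.0
t: 2.72
tool_pos: [0.6612, 0.2537, 0.2732]
tool_rot: [0.146, -3.137, 0.0]
contact_force: [-0.0, -0.2, 0.4]
opening: -0.0006
grip_force: 0.0
[0.58983389 0.24634545 0.39714834] [0.66044977 0.25478345 0.27342849]
[[438.14772222 183.50803527]
 [199.05882166 178.44530285]
 [321.42642892 177.21414575]]
```

View pics/w1.png

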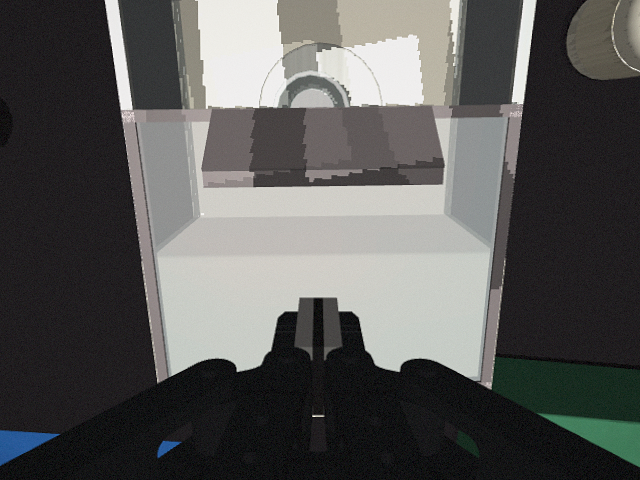

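The wrist view shows the ledge's rear top edge from (204,187) to (443,184), close to the prediction. The fingertips at (318,300) stand behind it over clear glass. Now I lower and push.

```bash
python3 -m jog '[[0,0,0,0,0,0.9,-1],[0,0,0,0,0,0.9,-1],[0,0,0,0,0,0.5,-1],[0,0,0,0,0,0.25,-1],[0,0,0,0,0,0,-1]]' && python3 -m jog '[[0,0,0,0.5,0,0,-1],[0,0,0,0.4,0,0,-1],[0,0,0,0.3,0,0,-1],[0,0,0,0.3,0,0,-1],[0,0,0,0.3,0,0,-1]]' && python3 -m jog '[[0,0,0,0.3,0,0,-1],[0,0,0,0.3,0,0,-1],[0,0,0,0.3,0,0,-1],[0,0,0,0.3,0,0,-1]]'
```

```text
t: 3.4
tool_pos: [0.6603, 0.2556, 0.1976]
tool_rot: [0.15, -3.138, -0.0]
contact_force: [0.2, 0.7, 0.2]
opening: -0.0001
grip_force: 0.0
t: 4.03
tool_pos: [0.6067, 0.2501, 0.1983]
tool_rot: [-0.149, 3.136, 0.0]
contact_force: [1.7, 0.8, 1.2]
opening: 0.0001
grip_force: 1.0
t: 4.53
tool_pos: [0.5702, 0.2465, 0.1973]
tool_rot: [0.15, -3.138, 0.001]
contact_force: [1.6, -0.9, 0.6]
opening: -0.0003
grip_force: 1.0
```

Contact force is 1.6 N, which matches the friction given. I continue slowly to the stop.

```bash
python3 -m jog '[[0,0,0,0.2,0,0,-1],[0,0,0,0.2,0,0,-1],[0,0,0,0.1,0,0,-1]]' && python3 -m jog '[[0,0,0,0.1,0,0,-1],[0,0,0,0.07,0,0,-1]]'&& python3 -m jog '[[0,0,0,0.07,0,0,-1],[0,0,0,0,0,0,-1]]'
```

```text
t: 4.9
tool_pos: [0.5555, 0.2452, 0.1973]
tool_rot: [0.15, -3.138, 0.0]
contact_force: [1.5, -0.5, 0.4]
opening: -0.0002
grip_force: 0.8
t: 5.15
tool_pos: [0.5507, 0.2447, 0.1973]
tool_rot: [0.15, -3.138, 0.0]
contact_force: [1.0, -1.6, 0.1]
opening: 0.0001
grip_force: 0.8
t: 5.4
tool_pos: [0.5486, 0.2446, 0.1974]
tool_rot: [0.15, -3.138, -0.0]
contact_force: [0.7, -0.7, -0.5]
opening: 0.0004
grip_force: 0.7
```

```bash
for i in 1; do python3 -m jog '[[0,0,0,0.07,0,0,-1],[0,0,0,0.07,0,0,-1]]'; done; python3 -m jog '[[0,0,0,0.07,0,0,-1],[0,0,0,0,0,0,-1]]' | grep -E "pos|force"; python3 -m jog '[[0,0,0,0.07,0,0,-1],[0,0,0,0,0,0,-1]]'| grep -E "pos|force"
```

```text
t: 5.65
tool_pos: [0.5484, 0.2446, 0.1976]
tool_rot: [-0.148, 3.126, 0.002]
contact_force: [20.6, 3.0, -11.7]
opening: -0.0001
grip_force: 10.5
tool_pos: [0.5483, 0.2445, 0.1977]
contact_force: [25.8, 4.4, -13.5]
grip_force: 12.6
tool_pos: [0.5482, 0.2445, 0.1978]
contact_force: [33.3, 4.4, -18.1]
grip_force: 16.5
```

The force rose sharply at TCP x 0.548, where 0.547 was predicted, so the cover is at its stop. I back off, lift and check.

```bash
python3 -m jog '[[0,0,0,-0.3,0,0,-1],[0,0,0,-0.7,0,0,-1],[0,0,0,0,0,-0.8,-1],[0,0,0,0,0,-0.9,-1],[0,0,0,0,0,-0.9,-1]]'
python3 - <<'E'
from h import *
import pickle
d=cam("wrist"); save(d,"w2.png"); T=cam("top"); C=cam("scene"); save(C,"scene2.png"); pickle.dump((d,T,C),open("w2.pkl","wb"))
o=status.get_obs(); print(o["contact_force"],o["tool_pos"])
a=T["img"][145:295,180:280]; b=C["img"][190:290,325:485]
a=cv2.resize(a,(400,600),interpolation=2); b=cv2.resize(d["img"],(400,300))
c=cv2.resize(C["img"][190:310,325:485],(400,300),interpolation=2)
cv2.imwrite("pics/chk.png",np.hstack([a,np.vstack([b,c])])[:,:,::-1])
E
```

```text
t: 6.78
tool_pos: [0.5696, 0.2469, 0.2759]
tool_rot: [0.15, -3.136, -0.001]
contact_force: [0.4, 0.1, 1.0]
opening: 0.0002
grip_force: 0.0
[-0.15615208 -0.07107556 -0.06580265] [0.57067889 0.24715292 0.27723008]
```

View pics/chk.png

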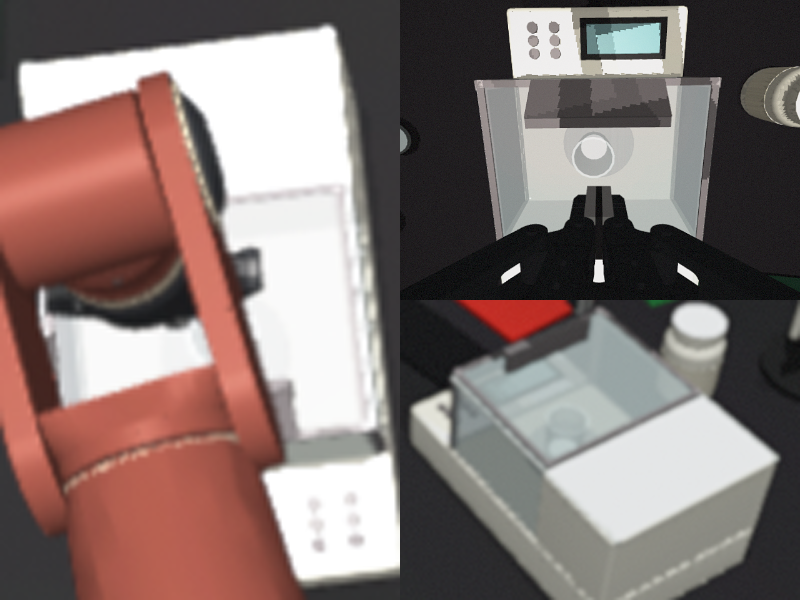

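The cover is shut: in the scene panel its frame lies flush over the chamber front, and the pan beaker still stands at (590,150). I move above the dome at safe height.

```bash
python3 -m jog '[[0,0,0,0.1,-0.8,0,-1],[0,0,0,0.2,-1,0,-1],[0,0,0,0.3,-1,0,-1],[0,0,0,0.3,-1,0,-1],[0,0,0,0.3,-1,0,-1]]' && python3 -m jog '[[0,0,0,0.3,-1,0,-1],[0,0,0,0.3,-1,0,-1],[0,0,0,0.3,-1,0,-1],[0,0,0,0.3,-1,0,-1],[0,0,0,0.3,-1,0,-1]]' && python3 -m jog '[[0,0,0,0.3,-1,0,-1],[0,0,0,0.3,-0.8,0,-1],[0,0,0,0,0,0,-1]]'
python3 - <<'E'
from h import *
import pickle
d=cam("wrist"); pickle.dump(d,open("w3.pkl","wb")); save(d,"w3.png")
print(status.get_obs()["tool_pos"],d["o"],proj(d,[[.50,-.11,.044],[.495,-.196,.045]]))
E
```

```text
t: 7.55
tool_pos: [0.5468, 0.0991, 0.2731]
tool_rot: [0.15, -3.134, -0.001]
contact_force: [0.2, -0.3, 0.1]
opening: -0.0001
grip_force: 0.0
t: 8.18
tool_pos: [0.5164, -0.0542, 0.2732]
tool_rot: [0.15, -3.135, -0.002]
contact_force: [0.2, -0.5, 0.2]
opening: -0.0003
grip_force: 0.0
t: 8.55
tool_pos: [0.5038, -0.1098, 0.2734]
tool_rot: [0.145, -3.135, -0.003]
contact_force: [0.6, 0.6, -1.5]
opening: 0.0002
grip_force: 0.0
[ 0.50407187 -0.10905962  0.27372499] [ 0.43259221 -0.11743982  0.39752898] [[318.4592563  202.43273602]
 [214.92535948 187.16837794]]
```

View pics/w3.png

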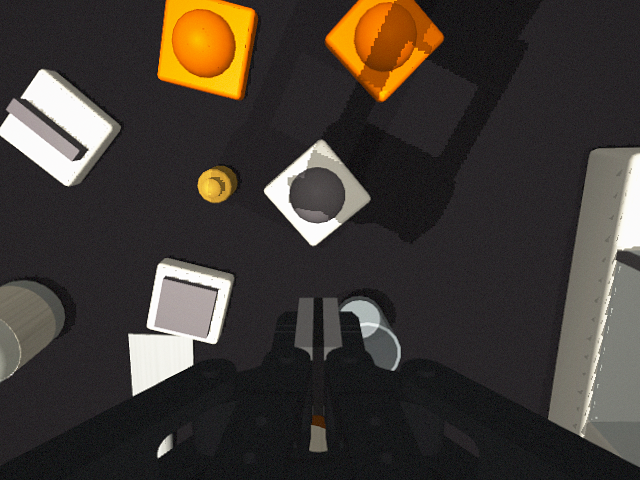

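The wrist view shows the white pod's corners at (320,140), (264,190), (314,246) and (371,198), with the grey dome's middle at (317,194). The weight is at (217,185), the plate at (188,304), the ridge at (50,130), and the orange pods are at the top.

Run:
```python
from h import *
import pickle
np.set_printoptions(precision=4,suppress=True)
from scipy.spatial.transform import Rotation as R
d=pickle.load(open("w3.pkl","rb")); S=pickle.load(open("S.pkl","rb"))
cs=[(320,140),(264,190),(314,246),(371,198)]
P=np.array([onz(d,c,.022) for c in cs]); print(P.mean(0),np.linalg.norm(P-np.roll(P,1,0),axis=1))
for z in (.03,.035): print(onz(d,(317,194),z))
print(two(d,(317,194),S["top"],(365.5,264.6)),two(d,(317,194),S["scene"],(261.3,281.)))
o=status.get_obs(); A=R.from_rotvec(o["tool_rot"]).as_matrix()
print(A.T@(np.array([*P.mean(0)[:2],.088])-o["tool_pos"])/.03)
```

```text
[ 0.4972 -0.1112  0.022 ] [0.0673 0.0651 0.0675 0.0672]
[ 0.4954 -0.1116  0.03  ]
[ 0.4946 -0.1117  0.035 ]
(array([ 0.4986, -0.1113,  0.0111]), np.float64(0.00016128725798368514)) (array([ 0.4969, -0.1107,  0.0225]), np.float64(0.001689345312875356))
[ 0.2198 -0.063   6.1913]
```

The dome's axis is at (0.497, -0.111), with views agreeing within about 3 mm; pod edges measure 65–68 mm where 70 is given. I descend to TCP z 0.088, which puts the fingertips 25 mm above the dome.

```bash
python3 -m jog '[[0,0,0,0.2,0,0.6,-1],[0,0,0,0,0,1,-1],[0,0,0,0,0,1,-1],[0,0,0,0,0,1,-1],[0,0,0,0,0,0.9,-1]]' && python3 -m jog '[[0,0,0,0,0,0.9,-1],[0,0,0,0,0,0.6,-1],[0,0,0,0,0,0.2,-1],[0,0,0,0,0,0,-1],[0,0,0,0,0,0,-1]]' && python3 -m jog '[[0,0,0,0,0,0,-1],[0,0,0,0,0,0,-1],[0,0,0,0,0,0,-1],[0,0,0,0,0,0,-1],[0,0,0,0,0,0,-1]]'
python3 - <<'E'
from h import *
C=cam("scene"); cv2.imwrite("pics/hold.png",cv2.resize(C["img"][150:350,150:350],(600,600),interpolation=2)[:,:,::-1])
E
```

```text
t: 9.22
tool_pos: [0.4976, -0.1083, 0.1376]
tool_rot: [0.152, -3.135, -0.002]
contact_force: [0.0, -0.5, 0.4]
opening: 0.0001
grip_force: 0.0
t: 9.85
tool_pos: [0.4997, -0.11, 0.0907]
tool_rot: [-0.15, 3.136, -0.001]
contact_force: [-0.4, -0.2, 0.2]
opening: -0.0002
grip_force: 0.0
t: 10.48
tool_pos: [0.4988, -0.1097, 0.0895]
tool_rot: [0.15, -3.138, 0.0]
contact_force: [-1.0, 0.8, -0.7]
opening: 0.0002
grip_force: 0.0
```

View pics/hold.png

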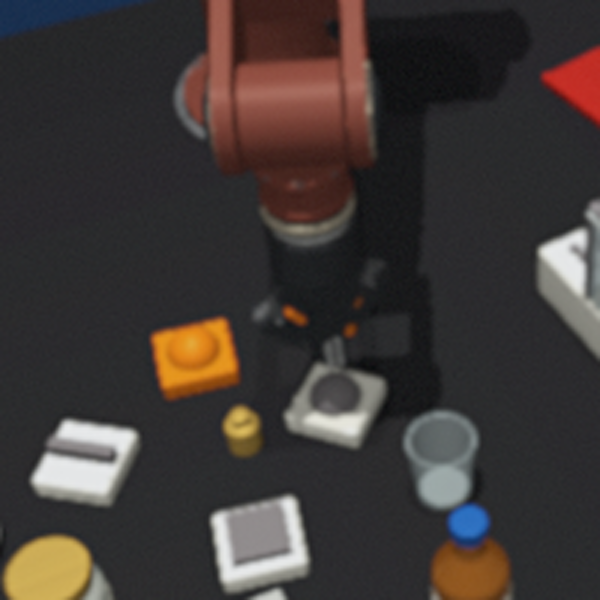

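The fingertips at (335,360) hover just above the dome at (335,393), and nothing is disturbed. I hold for two seconds more, then draw straight up.

```bash
python3 -m jog '[[0,0,0,0,0,0,-1],[0,0,0,0,0,0,-1],[0,0,0,0,0,0,-1],[0,0,0,0,0,0,-1],[0,0,0,0,0,0,-1]]' && python3 -m jog '[[0,0,0,0,0,0,-1],[0,0,0,0,0,0,-1],[0,0,0,0,0,0,-1],[0,0,0,0,0,0,-1],[0,0,0,0,0,0,-1]]' && python3 -m jog '[[0,0,0,0,0,0,-1],[0,0,0,0,0,0,-1],[0,0,0,0,0,0,-1],[0,0,0,0,0,0,-1],[0,0,0,0,0,0,-1]]'&& python3 -m jog '[[0,0,0,0,0,-0.5,-1],[0,0,0,0,0,-1,-1],[0,0,0,0,0,-1,-1],[0,0,0,0,0,-1,-1],[0,0,0,0,0,-1,-1]]' && python3 -m jog '[[0,0,0,0,0,-1,-1],[0,0,0,0,0,-1,-1],[0,0,0,0,0,-0.7,-1],[0,0,0,0,0,-0.3,-1],[0,0,0,0,0,0,-1]]'
python3 - <<'E'
from h import *
T=cam("top"); C=cam("scene")
cv2.imwrite("pics/end.png",np.vstack([cv2.resize(T["img"],(400,300),interpolation=3),cv2.resize(C["img"],(400,300),interpolation=3)])[:,:,::-1])
E
```

```text
t: 11.15
tool_pos: [0.4989, -0.1097, 0.0895]
tool_rot: [-0.15, 3.138, -0.0]
contact_force: [0.1, 0.1, -0.7]
opening: -0.0002
grip_force: 0.0
t: 11.78
tool_pos: [0.4989, -0.1098, 0.0895]
tool_rot: [-0.15, 3.138, -0.0]
contact_force: [0.9, 0.2, 0.7]
opening: -0.0001
grip_force: 0.0
t: 12.4
tool_pos: [0.4988, -0.1097, 0.0895]
tool_rot: [0.15, -3.138, 0.0]
contact_force: [0.9, 0.2, -0.5]
opening: -0.0001
grip_force: 0.0
t: 13.02
tool_pos: [0.499, -0.1098, 0.2269]
tool_rot: [-0.15, 3.137, -0.001]
contact_force: [0.6, -0.1, -0.3]
opening: 0.0
grip_force: 0.0
t: 13.65
tool_pos: [0.4989, -0.1098, 0.3147]
tool_rot: [-0.15, 3.138, -0.0]
contact_force: [-0.3, -0.7, -0.8]
opening: 0.0002
grip_force: 0.0
```

View pics/end.png

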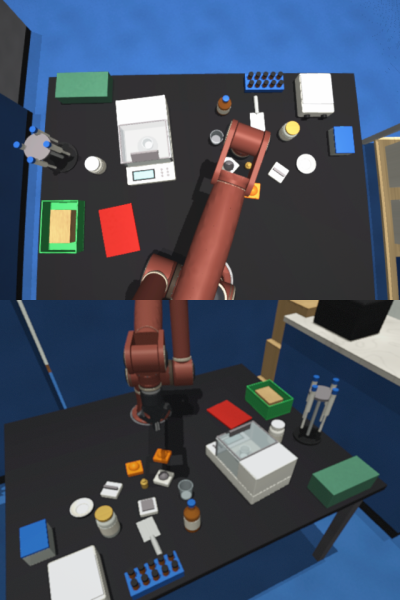

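The cover is shut with its ledge at the front, everything stands in place, and the tool is 0.25 m above the dome sensor. I hand it in.

```bash
python3 -c "
from station import finish_job; print(finish_job())"
```

```text
the job is handed in; nothing more can be done
None
```

I pushed the cover to its stop, held the fingertips about 26 mm above the grey dome for over two seconds without touching it, drew straight up about 0.22 m, and handed the job in at about 14 s; the final pictures showed nothing disturbed, but the hand-in gave no verdict.

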